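# Turn a lamp battery pack out of its foam, contacts up

## Task

Take the orange lamp battery pack out of its tight foam cutout by tilting it: raise the end that lies in the open finger bays first while its other end is still down in the cutout. Then turn the pack right over and leave it lying flat, copper contacts up, on the grey felt mat; it may be stood on end on the mat and tipped over, but do not drop or throw it. Leave the teal pack in its place.

Things in the scene. Friction and masses are not known exactly. Their poses are not given: they have to be found in the camera images.
- orange_center (a point): Orange battery pack, a block 44 mm wide (its x), 72 long (y), 24 thick (z), 110 to 210 g; this is its centre, axes its own. Starts z up (black panel on top; white plate with copper contacts beneath) in dark grey foam fixed to the desk: underside 28 mm, top 52 mm, foam top 40 mm above the desk. Its +y end, roughly to the robot's left, is the end to grip (across the 44 mm) and raise.
- orange_tail (a point): Orange pack: middle of the bottom edge of its -y end (centre -36 mm y, -12 mm z), the pivot edge. Cutout 12 mm deep, 2 mm play; side walls only at pack y -36 to -12 mm. From there to +y both long sides are open finger bays down to 4 mm above the desk; the pack rests on a foam tongue 34 mm wide, with a stop 34 wide, 22 long, 40 mm high beyond its +y end.
- teal_center (a point): Teal battery pack, same shape, size and pose, in the other cutout of the same foam, parallel to the orange one, 110 mm from it sideways centre to centre (66 mm free between them); which cutout holds which varies. This point is its centre. It must stay where it is.
- mat: Grey felt mat fixed flat on the desk, to the right of the foam: 180 mm (its x axis) by 220 mm (its y axis), 3 mm thick, firm; origin at the centre of its underside, on the desk, z up.

How it is judged (in metres and radians):
On the way:
1. the +y end of the orange pack is raised (pack tilted over 17 degrees) while its tail edge is still in the cutout (within 12 mm of where it began) (angle between orange_center's own z axis and vertical above 0.3 rad and distance of orange_tail from where it was at the start of the episode below 0.012 m), for 0.1 s.
At the end, for the whole second after the job is handed in: The orange pack lies upside down (contacts up, within 10 degrees of flat) and at rest on the felt mat, its centre at least 10 mm inside the mat's edges and lower than 22 mm above the desk; the teal pack is within 12 mm of where it began (angle between orange_center's own z axis and vertical above 2.96 rad and x of orange_center in the frame of mat between -0.08 and 0.08 m and y of orange_center in the frame of mat between -0.1 and 0.1 m and height (world z) of orange_center below 0.022 m and linear speed of orange below 0.02 m/s and distance of teal_center from where it was at the start of the episode below 0.012 m); the robot touches nothing.
It fails at once if the orange pack is dropped or thrown (faster than 1.2 m/s) (linear speed of orange above 1.2 m/s).
It fails at once if the teal pack is shifted by more than 20 mm (distance of teal_center from where it was at the start of the episode above 0.02 m).
It also fails if it takes over 56 s, if anything falls off the work surface, if the arm or the gripper's body presses on something with over 40 N, if the wrist force passes 120 N, or if a joint passes its speed limit or range.

## Robot

A 7-joint arm with a two-finger parallel gripper is mounted at the origin on the work surface. World frame = base frame: x ahead of the robot, y to its left, z up, the work surface at z = 0. Lengths are in mm, angles in rad, forces in N, time in s.
With the tool pointing down it reaches from about 425 to 1025 mm from the base axis. Payload 9.4 kg.
Tool frame: the origin (TCP) lies midway between the tips of the shut fingers; the grasp point (between the pads) lies 19 mm behind it; z points along the fingers, y is the direction in which the jaws open and shut (so a half turn about z gives the same grasp; the last joint's range is limited). The gripper opens to 85 mm and grips with 20 to 120 N. Pads are 22 mm wide; open, the fingers measure 114 mm over their backs; the gripper's body (76 mm by 85 mm) begins 54 mm behind the grasp point. The pads swing forward as they close: fully open they stand 13 mm farther back than shut.
Start: joints at [-1.254, 0.599, -0.003, 1.599, 0.002, 0.943, -0.08], TCP at [278.187, 669.505, 231.275] pointing down, gripper open.
Joint ranges: [-2.57, 2.57], [-0.35, 1.97], [-1.29, 1.29], [0.11, 2.56], [-1.05, 4.19], [0.11, 1.86], [-2.63, 2.63]. Speed limits (rad/s): [2.22, 2.22, 3.01, 3.01, 3.14, 3.14, 3.14].

## Interface

Orientations are given as a unit quaternion [x, y, z, w].
In Python, from plant import ctrl gives the robot as it stands.
- The arm moves only by the tool move_arm, never from a script. Its argument "commands" is a list of rows, each an object with "translation": the shift along the tool's x, y, z in m, a list of three; "spin": the turn about the tool's z in degrees; "gripper": the finger opening in m, from 0 to 0.0854. In form: [{"translation": [tx, ty, tz], "spin": spin, "gripper": gripper}, ...]. A call has 1 to 8 rows; each row shifts and turns the pose as measured when the row begins, along the tool's axes as they then stand; what a row does not reach is not made up. A row lasts 1/8 s, in which the tool goes at most 62.5 mm and 10.7 degrees, less where a joint would pass 70% of its speed; a pose out of reach is approached as far as the arm can. A call with a gripper value outside its range is refused whole. The fingers move at their own pace and stop on an object; the grip force is fixed at half the most. Time passes only in rows, so rows that do not move let the fingers close. It gives the time, the measured TCP pose, the force and the opening at its end, in the units of the state.
- ctrl.state(): the state, without advancing time (a new reading comes with each control period).
- ctrl.snapshot(name): name is "scene" or "top" or "wrist"; returns the picture (480x640x3 uint8, blue, green, red); there is no depth.
- ctrl.get_calibration(name): a dict with "fx", "fy", "cx", "cy" (pixels), "k1" (the pictures are not rectified: a ray, as slopes to the right and down, at radius r is drawn at 1 + k1 r^2 times it, then the intrinsics apply), "view" (4x4, takes a point from world to camera coordinates); the wrist camera has in their place "tool_from_camera" (4x4, takes a point from camera to tool coordinates, whose origin is the TCP and whose axes are the flange's). Camera axes: x right, y up, looking along -z (the intrinsics and any distortion apply to the point x, -y, -z); pixel columns grow to the right and rows downward; lengths in mm; the calibration is good to about 2 mm. A picture is of the moment at which its call begins: read the wrist's pose just before it. get_calibration takes no time and is no camera call.
- ctrl.close_job(): hands the job in, once; it reports no verdict.
The state is a dict: "t": time; "joint_pos": joint angles; "qvel": joint speeds; "joint_efforts": joint torques, N m; "ee_pos": TCP position; "tool_rot": TCP orientation; "wrist_force": force on the tool from outside, world axes, zero at the start; "wrist_torque": the same for the moment, N m; "width": finger opening in mm.
Only numpy, scipy, OpenCV 4.12 (cv2) and the standard library are available. Lean on these libraries where they do the work, as an engineer would, in place of code of your own. Each camera call takes 0.05 s, during which the arm holds its last target. There are 200 camera calls.

## Working session

There is one attempt and no reset: what is moved stays moved. The work goes in short steps, Python scripts to look and compute and a tool call to move; the robot and the scene stay as the last step left them, time stands still between calls to the robot, and variables do not carry over. Pictures are saved under pics/ and viewed, about 8 in all and at most 12, crops included, and the job is handed in when it is done.

Besides the shell and the picture viewer there is one more tool, called as a command line: name --argument value ..., lists and objects as JSON in quotes. move_arm: Moves the arm, as the interface text tells. Its arguments: {"type":"object","properties":{"commands":{"type":"array"}},"required":["commands"]}

```bash
mkdir -p pics; ls; cat > h.py <<'E'
import numpy as np, cv2
from plant import ctrl
def ray(cal,uv,V=None):
    s=np.array([(uv[0]-cal['cx'])/cal['fx'],(uv[1]-cal['cy'])/cal['fy']]); d=s.copy()
    for _ in range(20): s=d/(1+cal['k1']*(s@s))
    M=np.linalg.inv(np.array(cal['view'])) if V is None else V
    return M[:3,3], M[:3,:3]@np.array([s[0],-s[1],-1.0])
def onz(cal,uv,z,V=None):
    o,d=ray(cal,uv,V); return o+d*(z-o[2])/d[2]
def proj(cal,p,V=None):
    M=np.array(cal['view']) if V is None else np.linalg.inv(V)
    c=M[:3,:3]@np.asarray(p,float)+M[:3,3]; s=np.array([c[0],-c[1]])/-c[2]
    s=s*(1+cal['k1']*(s@s)); return np.array([cal['fx']*s[0]+cal['cx'],cal['fy']*s[1]+cal['cy']])
E
python3 - <<'E'
from h import *
print(ctrl.state())
a=ctrl.snapshot('top');b=ctrl.snapshot('scene')
cv2.imwrite('pics/top.png',a);cv2.imwrite('pics/scene.png',b)
for n in('top','scene','wrist'):print(n,ctrl.get_calibration(n))
E
```

```text
pics
{'t': 0.0, 'joint_pos': array([-1.25368316,  0.60015109, -0.00257444,  1.60013958,  0.00178514,
        0.94292169, -0.07977632]), 'qvel': array([ 1.50110037e-03,  1.44597172e-03, -5.72186340e-04, -7.99293176e-04,
       -3.31353106e-04,  4.41043034e-04, -3.30608084e-05]), 'joint_efforts': array([ 6.06207232e-04, -7.76446939e+01,  1.56481370e+00, -2.57998484e+01,
        1.23074453e-02,  9.19444836e-03,  4.13694764e-06]), 'ee_pos': array([277.99934019, 669.05522055, 230.39428998]), 'tool_rot': array([ 1.95587915e-01,  9.80685838e-01, -8.02518881e-04, -9.99193642e-05]), 'wrist_force': array([0.67215638, 0.1369894 , 0.37502413]), 'wrist_torque': array([ 0.02230167, -0.01536945,  0.02211375]), 'width': 85.56043216372376}
top {'fx': 610.1273553933388, 'fy': 610.1273553933388, 'cx': 322.4627408891387, 'cy': 233.71570577092527, 'k1': -0.18479309499204657, 'view': array([[ 8.09857657e-04, -9.99647391e-01, -2.65412420e-02,
         7.05467234e+00],
       [ 9.86165066e-01, -3.60122134e-03,  1.65727167e-01,
        -5.25148224e+02],
       [-1.65764311e-01, -2.63082611e-02,  9.85814419e-
[... 402 characters left out ...]
1,
         1.79195599e+02],
       [ 4.18206865e-01,  4.99516701e-01,  7.58673898e-01,
        -1.09041452e+03],
       [ 0.00000000e+00,  0.00000000e+00,  0.00000000e+00,
         1.00000000e+00]])}
wrist {'fx': 429.36925228887424, 'fy': 429.36925228887424, 'cx': 315.0732717841812, 'cy': 236.53570724055552, 'k1': -0.10400874735834816, 'tool_from_camera': array([[ 1.28967677e-04,  9.45111719e-01,  3.26747336e-01,
         8.40886119e+01],
       [ 9.99999286e-01, -5.10035133e-04,  1.08056763e-03,
         3.93880240e-01],
       [ 1.18790976e-03,  3.26746964e-01, -9.45111110e-01,
        -1.41872911e+02],
       [ 0.00000000e+00,  0.00000000e+00,  0.00000000e+00,
         1.00000000e+00]])}
```

View pics/top.png

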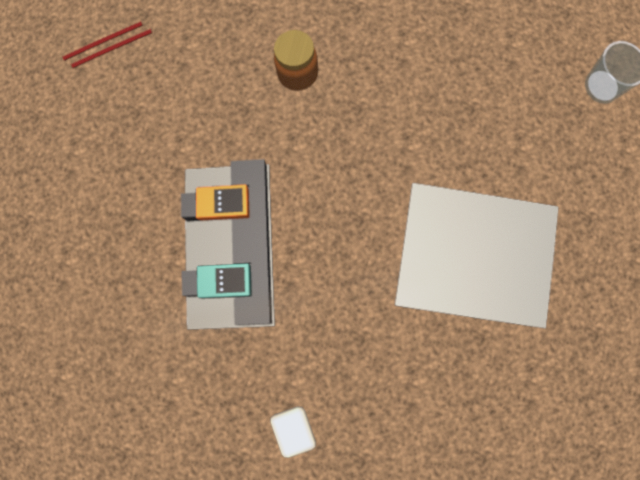

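View pics/scene.png

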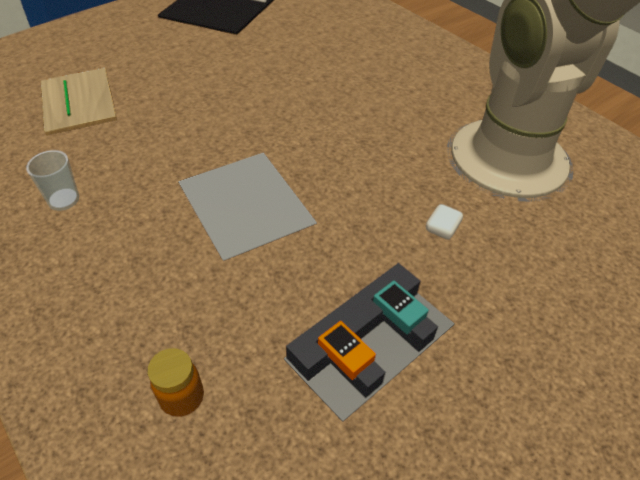

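Top view: the orange pack is at about (222,201), teal at (224,280), with their stops on the left (+y), and the mat at about (478,255). Next I'll measure them.

```bash
python3 - <<'E'
from h import *
a=cv2.imread('pics/top.png');c=ctrl.get_calibration('top')
hsv=cv2.cvtColor(a,cv2.COLOR_BGR2HSV)
def corners(mask,z,roi):
    m=np.zeros_like(mask);x0,y0,x1,y1=roi;m[y0:y1,x0:x1]=mask[y0:y1,x0:x1]
    m=cv2.morphologyEx(m,cv2.MORPH_CLOSE,np.ones((5,5)))
    k=max(cv2.findContours(m,cv2.RETR_EXTERNAL,cv2.CHAIN_APPROX_NONE)[0],key=cv2.contourArea)
    k=cv2.convexHull(k).reshape(-1,2)
    P=np.array([onz(c,p,z)[:2] for p in k],np.float32)
    r=cv2.minAreaRect(P);print(roi,'px',k.min(0),k.max(0),'ctr',r[0],'size',r[1],'ang',r[2]);print(cv2.boxPoints(r).round(1).tolist());
o=cv2.inRange(hsv,(8,190,120),(22,255,255));t=cv2.inRange(hsv,(70,80,60),(95,255,255))
corners(o,52,(180,170,265,230));corners(t,52,(180,250,265,310))
mm=cv2.inRange(hsv,(0,0,150),(180,45,255));corners(mm,3,(380,170,580,340))
# dark foam
d=cv2.inRange(hsv,(0,0,0),(180,90,85));corners(d,40,(228,150,285,335))
cv2.imwrite('pics/crop.png',cv2.resize(a[150:340,170:290],None,fx=4,fy=4)[:600])
E
```

```text
(180, 170, 265, 230) px [199 214] [247 218] ctr (547.7947998046875, 142.92935180664062) size (2.6830191612243652, 67.01802062988281) ang 4.194408893585205
[[544.0, 176.3000030517578], [548.9000244140625, 109.4000015258789], [551.5999755859375, 109.5999984741211], [546.7000122070312, 176.39999389648438]]
(180, 250, 265, 310) px [198 267] [213 296] ctr (458.7926940917969, 164.61392211914062) size (39.842533111572266, 20.665624618530273) ang 1.6688369512557983
[[438.6000061035156, 174.39999389648438], [439.20001220703125, 153.6999969482422], [479.0, 154.89999389648438], [478.3999938964844, 175.5]]
(380, 170, 580, 340) px [395 183] [557 327] ctr (501.1777648925781, -216.79339599609375) size (220.03277587890625, 180.49867248535156) ang 80.75090789794922
[[394.3999938964844, -310.8999938964844], [572.5999755859375, -339.8999938964844], [607.9000244140625, -122.69999694824219], [429.79998779296875, -93.69999694824219]]
(228, 150, 285, 335) px [264 164] [270 299] ctr (530.9920043945312, 83.15706634521484) size (189.95957946777344, 2.6979691982269287) ang 2.8609659671783447
[[436.1000061035156, 79.80000305175781], [436.20001220703125, 77.0999984741211], [625.9000244140625, 86.5999984741211], [625.7999877929688, 89.19999694824219]]
```

View pics/crop.png

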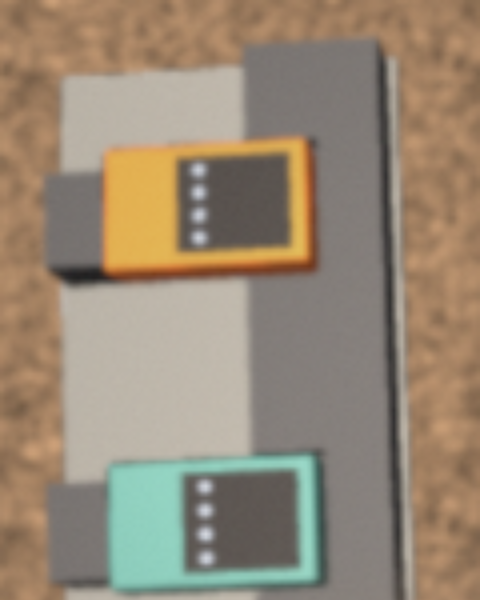

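```bash
python3 - <<'E'
from h import *
a=cv2.imread('pics/top.png');c=ctrl.get_calibration('top')
hsv=cv2.cvtColor(a,cv2.COLOR_BGR2HSV)
for n,lo,hi,roi in(('o',(8,130,195),(30,255,255),(186,175,255,225)),('t',(70,60,150),(95,255,255),(186,255,255,305))):
    m=np.zeros(a.shape[:2],np.uint8);x0,y0,x1,y1=roi;m[y0:y1,x0:x1]=cv2.inRange(hsv,lo,hi)[y0:y1,x0:x1]
    k=cv2.convexHull(np.argwhere(m)[:,::-1].astype(np.int32)).reshape(-1,2)
    P=np.array([onz(c,p,52)[:2] for p in k],np.float32);r=cv2.minAreaRect(P)
    print(n,r,cv2.boxPoints(r).round(1).tolist())
for n,q in(('o',[(104,150),(307,139),(309,263),(105,272)]),('t',[(108,464),(320,453),(322,581),(111,590)])):
    P=np.array([onz(c,(u/4+170-.4,v/4+150-.4),52)[:2] for u,v in q]);print(n,P.round(1).tolist(),P.mean(0),np.linalg.norm(P-np.roll(P,-1,0),axis=1))
E
```

```text
o ((570.576416015625, 146.46713256835938), (42.56399154663086, 70.49834442138672), 2.6618871688842773) [[547.7000122070312, 180.6999969482422], [551.0, 110.30000305175781], [593.5, 112.19999694824219], [590.2000122070312, 182.6999969482422]]
t ((460.7771301269531, 141.2955322265625), (42.96097946166992, 70.17538452148438), 1.6819953918457031) [[438.29998779296875, 175.6999969482422], [440.29998779296875, 105.5999984741211], [483.29998779296875, 106.9000015258789], [481.20001220703125, 177.0]]
o [[590.3, 183.0], [593.5, 111.5], [549.7, 109.8], [547.0, 180.9]] [570.1111519  146.28791555] [71.51420677 43.7943033  71.1678774  43.36617429]
t [[480.4, 177.5], [484.2, 104.6], [440.9, 103.2], [437.5, 175.2]] [460.76418137 140.15546335] [72.99653384 43.29407304 72.117093   42.93579261]
```

```bash
cat >> h.py <<'E'
from scipy.spatial.transform import Rotation as R
def plan(x,y,z,yaw,n):
    "rows to bring TCP to x,y,z (mm) with tool y axis at yaw deg (mod 180)"
    s=ctrl.state();M=R.from_quat(s['tool_rot']).as_matrix();p=s['ee_pos']
    a=np.degrees(np.arctan2(M[1,1],M[0,1]));da=(yaw-a+90)%180-90;d=(np.array([x,y,z])-p)/n
    print('now',p.round(1),'toolyaw',round(a,2),'F',s['wrist_force'].round(1),'w',round(s['width'],1),'t',s['t'],'da',round(da,2),'d',(d*n).round(1))
    for i in range(n):
        T=R.from_euler('z',da*i/n,degrees=True).as_matrix()@M
        print((T.T@d/1000).round(4).tolist(),'spin',round(-da/n,2))
E
python3 -c "
from h import *
plan(569,174,130,2.8,12)"
```

```text
now [278.1 669.1 230.5] toolyaw 67.44 F [0.6 0.7 0.4] w 85.1 t 0.1 da -64.64 d [ 290.9 -495.1 -100.5]
[-0.0382, -0.0288, 0.0084] spin 5.39
[-0.0408, -0.0251, 0.0084] spin 5.39
[-0.0429, -0.0211, 0.0084] spin 5.39
[-0.0447, -0.017, 0.0084] spin 5.39
[-0.0461, -0.0127, 0.0084] spin 5.39
[-0.0471, -0.0084, 0.0084] spin 5.39
[-0.0477, -0.0039, 0.0084] spin 5.39
[-0.0479, 0.0006, 0.0084] spin 5.39
[-0.0476, 0.0051, 0.0084] spin 5.39
[-0.0469, 0.0095, 0.0084] spin 5.39
[-0.0458, 0.0139, 0.0084] spin 5.39
[-0.0443, 0.0181, 0.0084] spin 5.39
```

move_arm --commands '[{"translation": [-0.038,-0.029,0.008],"spin": 5.4,"gripper": 0.085},{"translation": [-0.041,-0.025,0.008],"spin": 5.4,"gripper": 0.085},{"translation": [-0.043,-0.021,0.008],"spin": 5.4,"gripper": 0.085},{"translation": [-0.045,-0.017,0.008],"spin": 5.4,"gripper": 0.085},{"translation": [-0.046,-0.013,0.008],"spin": 5.4,"gripper": 0.085},{"translation": [-0.047,-0.008,0.008],"spin": 5.4,"gripper": 0.08},{"translation": [-0.048,-0.004,0.008],"spin": 5.4,"gripper": 0.075},{"translation": [-0.048,0.001,0.008],"spin": 5.4,"gripper": 0.07}]'

```text
t: 1.1
ee_pos: [471.4, 330.6, 162.1]
tool_rot: [0.55, 0.835, -0.002, -0.001]
wrist_force: [0.8, 0.3, -0.6]
width: 69.8
```

```bash
python3 -c "
from h import *
plan(569,174,110,2.8,6)"
```

```text
now [471.4 330.6 162.1] toolyaw 23.31 F [ 0.8  0.3 -0.6] w 69.8 t 1.1 da -20.51 d [  97.6 -156.6  -52.1]
[-0.0304, 0.0046, 0.0087] spin 3.42
[-0.0301, 0.0064, 0.0087] spin 3.42
[-0.0296, 0.0082, 0.0087] spin 3.42
[-0.0291, 0.01, 0.0087] spin 3.42
[-0.0285, 0.0117, 0.0087] spin 3.42
[-0.0277, 0.0134, 0.0087] spin 3.42
```

Nearly exact tracking. I'll continue to above the grip point.

move_arm --commands '[{"translation": [-0.03,0.005,0.009],"spin": 3.4,"gripper": 0.066},{"translation": [-0.03,0.006,0.009],"spin": 3.4,"gripper": 0.066},{"translation": [-0.03,0.008,0.009],"spin": 3.4,"gripper": 0.066},{"translation": [-0.029,0.01,0.009],"spin": 3.4,"gripper": 0.066},{"translation": [-0.028,0.012,0.009],"spin": 3.4,"gripper": 0.066},{"translation": [-0.028,0.014,0.009],"spin": 3.4,"gripper": 0.066}]'

```text
t: 1.85
ee_pos: [571.2, 166.2, 105.4]
tool_rot: [0.694, 0.72, -0.003, -0.001]
wrist_force: [-0.6, 0.1, -0.5]
width: 66.1
```

```bash
cat >> h.py <<'E'
def wrist(name):
    s=ctrl.state();a=ctrl.snapshot('wrist');cv2.imwrite('pics/'+name,a);c=ctrl.get_calibration('wrist')
    T=np.eye(4);T[:3,:3]=R.from_quat(s['tool_rot']).as_matrix();T[:3,3]=s['ee_pos'];return a,c,T@c['tool_from_camera']
E
python3 -c "
from h import *
plan(569,174,60,2.8,3)
a,c,V=wrist('w1.png')
p=np.array([570.4,146.4]);x=np.array([.9988,.0488]);y=np.array([-.0488,.9988])
for u,v in((-22,-36),(22,-36),(22,36),(-22,36)):
  q=proj(c,[*(p+u*x+v*y),52],V);print(q.round(1));cv2.circle(a,tuple(q.astype(int)),3,(255,0,255),-1)
cv2.imwrite('pics/w1a.png',a)"
```

```text
now [571.2 166.2 105.4] toolyaw 2.06 F [-0.6  0.1 -0.5] w 66.1 t 1.85 da 0.74 d [ -2.2   7.8 -45.4]
[0.0027, -0.0006, 0.0151] spin -0.25
[0.0027, -0.0006, 0.0151] spin -0.25
[0.0027, -0.0006, 0.0151] spin -0.25
[272.4 362.8]
[353.5 362.3]
[356.4 237. ]
[265.2 237.9]
```

View pics/w1a.png

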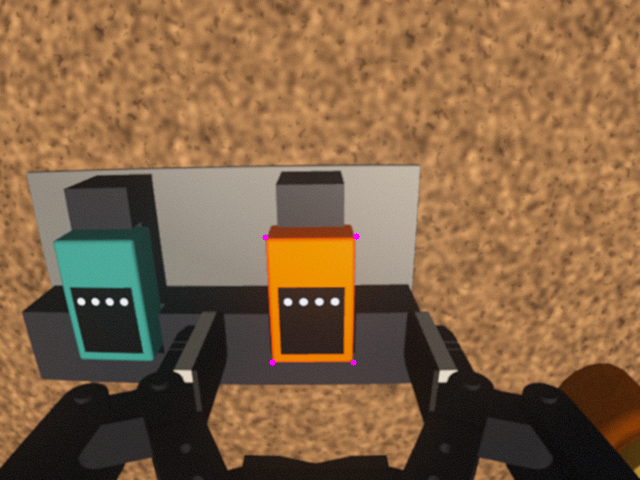

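Projected corners match the orange pack in the wrist view: corners at (268,232) to (354,362), fingers straddling it symmetrically. I'll descend and close stepwise.

move_arm --commands '[{"translation": [0.003,-0.001,0.02],"spin": -0.3,"gripper": 0.066},{"translation": [0.003,-0.001,0.02],"spin": -0.3,"gripper": 0.066},{"translation": [0.003,0,0.02],"spin": -0.2,"gripper": 0.062},{"translation": [0,0,0.016],"spin": 0,"gripper": 0.054},{"translation": [0,0,0],"spin": 0,"gripper": 0.048},{"translation": [0,0,0],"spin": 0,"gripper": 0.046},{"translation": [0,0,0],"spin": 0,"gripper": 0.0445},{"translation": [0,0,0],"spin": 0,"gripper": 0.0445}]'

```text
t: 2.9
ee_pos: [571.1, 168.1, 26.6]
tool_rot: [0.693, 0.721, -0.004, 0.001]
wrist_force: [-0.7, -0.2, -0.7]
width: 44.4
```

```bash
python3 -c "
from h import *
plan(569,174.4,28,2.8,1)"
```

```text
now [571.1 168.1  26.6] toolyaw 2.29 F [-0.7 -0.2 -0.7] w 44.4 t 2.9 da 0.51 d [-2.1  6.3  1.4]
[0.0064, -0.0018, -0.0015] spin -0.51
```

move_arm --commands '[{"translation": [0,0,0],"spin": -0.3,"gripper": 0.05},{"translation": [0.005,-0.002,0],"spin": -0.5,"gripper": 0.05},{"translation": [0.003,-0.001,-0.002],"spin": 0,"gripper": 0.048},{"translation": [0,0,0],"spin": 0,"gripper": 0.044},{"translation": [0,0,0],"spin": 0,"gripper": 0.0435},{"translation": [0,0,0],"spin": 0,"gripper": 0.0435}]'

```text
t: 3.65
ee_pos: [568.8, 177.0, 29.8]
tool_rot: [0.687, 0.726, -0.003, 0.002]
wrist_force: [0.2, 0.9, 0.9]
width: 43.5
```

```bash
python3 -c "
from h import *
plan(569,174.4,28,2.8,1)"
```

```text
now [568.8 177.   29.8] toolyaw 3.16 F [0.2 0.9 0.9] w 43.5 t 3.65 da -0.36 d [ 0.2 -2.6 -1.8]
[-0.0026, 0.0, 0.0019] spin 0.36
```

move_arm --commands '[{"translation": [0,0,0],"spin": 0,"gripper": 0.043},{"translation": [0,0,0],"spin": 0,"gripper": 0.043},{"translation": [-0.001,0,-0.006],"spin": 0,"gripper": 0.043},{"translation": [-0.001,0,-0.006],"spin": 0,"gripper": 0.043}]'

```text
t: 4.15
ee_pos: [568.2, 175.0, 41.7]
tool_rot: [0.687, 0.726, -0.003, 0.001]
wrist_force: [-0.1, 2.5, -3.4]
width: 43.6
```

```bash
python3 -c "
from h import *
plan(569,174.4,28,2.8,1)
wrist('w2.png')
s=ctrl.snapshot('scene')[300:400,260:400]
w=cv2.imread('pics/w2.png');cv2.imwrite('pics/v2.png',np.hstack([cv2.resize(w,(400,300)),cv2.resize(s,(400,300))]))"
```

```text
now [568.2 175.   41.7] toolyaw 3.16 F [-0.1  2.5 -3.4] w 43.6 t 4.15 da -0.36 d [  0.8  -0.6 -13.7]
[-0.0006, 0.0008, 0.0137] spin 0.36
```

View pics/v2.png

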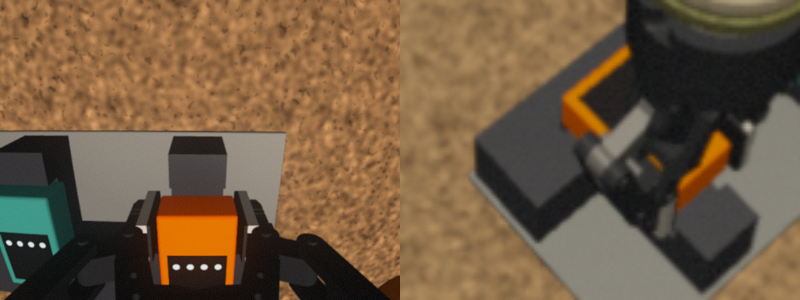

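Right view: pack's +y end is now up above the stop while the tail is still in the cutout; light grip and only a few newtons. Continuing along the arc.

move_arm --commands '[{"translation": [-0.002,0,-0.006],"spin": 0,"gripper": 0.043},{"translation": [-0.002,0,-0.006],"spin": 0,"gripper": 0.043},{"translation": [-0.002,0,-0.005],"spin": 0,"gripper": 0.043},{"translation": [0,0,0],"spin": 0,"gripper": 0.043}]'

```text
t: 4.75
ee_pos: [569.1, 167.9, 60.8]
tool_rot: [0.688, 0.726, -0.003, 0.002]
wrist_force: [-0.5, -0.0, -2.5]
width: 43.7
```

```bash
python3 -c "
from h import *
plan(569,174.4,28,2.8,1)
wrist('w3.png')
s=ctrl.snapshot('scene')[300:400,260:400]
w=cv2.imread('pics/w3.png');cv2.imwrite('pics/v3.png',np.hstack([cv2.resize(w,(400,300)),cv2.resize(s,(400,300))]))"
```

```text
now [569.1 167.9  60.8] toolyaw 3.12 F [-0.5 -0.  -2.5] w 43.7 t 4.75 da -0.32 d [ -0.1   6.5 -32.8]
[0.0067, 0.0003, 0.0327] spin 0.32
```

View pics/v3.png

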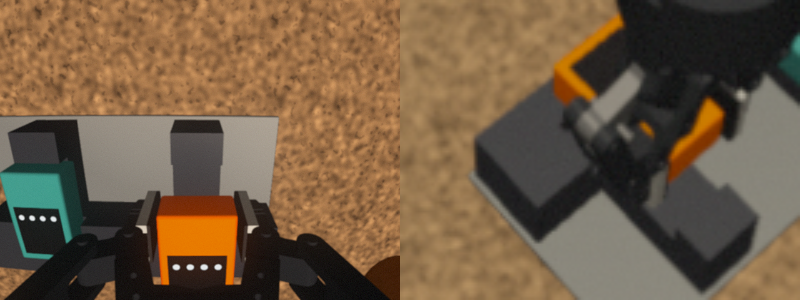

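Both wrist views show the pack unchanged in the grip: it came straight up without pivoting. I'll put it back the way it came and grip more lightly.

move_arm --commands '[{"translation": [0.004,0,0.001],"spin": 0,"gripper": 0.043},{"translation": [0.004,0,0.003],"spin": 0,"gripper": 0.043},{"translation": [0.002,0,0.005],"spin": 0,"gripper": 0.043},{"translation": [0,0,0],"spin": 0,"gripper": 0.043}]'

```text
t: 5.35
ee_pos: [567.7, 179.3, 49.8]
tool_rot: [0.687, 0.727, -0.004, 0.001]
wrist_force: [-0.0, 0.6, -1.9]
width: 43.6
```

```bash
python3 -c "
from h import *
plan(568.8,177,30,3.16,4)"
```

```text
now [567.7 179.3  49.8] toolyaw 3.19 F [-0.   0.6 -1.9] w 43.6 t 5.35 da -0.03 d [  1.1  -2.3 -19.8]
[-0.0006, 0.0003, 0.005] spin 0.01
[-0.0006, 0.0003, 0.005] spin 0.01
[-0.0006, 0.0003, 0.005] spin 0.01
[-0.0006, 0.0003, 0.005] spin 0.01
```

move_arm --commands '[{"translation": [-0.003,0.001,0.002],"spin": 0,"gripper": 0.043},{"translation": [0,0,0.004],"spin": 0,"gripper": 0.043},{"translation": [0,0,0.003],"spin": 0,"gripper": 0.043}]'

```text
t: 5.72
ee_pos: [569.1, 175.8, 40.3]
tool_rot: [0.687, 0.726, -0.004, 0.001]
wrist_force: [0.6, -0.6, -2.1]
width: 43.8
```

```bash
python3 -c "
from h import *
plan(568.8,176.5,30,3.16,3)"
```

```text
now [569.1 175.8  40.3] toolyaw 3.17 F [ 0.6 -0.6 -2.1] w 43.8 t 5.725 da -0.01 d [ -0.3   0.7 -10.3]
[0.0003, -0.0001, 0.0034] spin 0.0
[0.0003, -0.0001, 0.0034] spin 0.0
[0.0003, -0.0001, 0.0034] spin 0.0
```

move_arm --commands '[{"translation": [0.001,0,0.003],"spin": 0,"gripper": 0.043},{"translation": [0,0,0.003],"spin": 0,"gripper": 0.043},{"translation": [0,0,0.002],"spin": 0,"gripper": 0.043}]'

```text
t: 6.1
ee_pos: [569.0, 176.7, 31.6]
tool_rot: [0.687, 0.726, -0.004, 0.001]
wrist_force: [0.3, -0.1, -0.7]
width: 43.2
```

```bash
python3 -c "
from h import *
plan(568.8,176.5,30,3.16,3)"
```

```text
now [569.  176.7  31.6] toolyaw 3.16 F [ 0.3 -0.1 -0.7] w 43.2 t 6.1 da 0.0 d [-0.2 -0.2 -1.6]
[-0.0001, -0.0001, 0.0005] spin -0.0
[-0.0001, -0.0001, 0.0005] spin -0.0
[-0.0001, -0.0001, 0.0005] spin -0.0
```

move_arm --commands '[{"translation": [0,0,0],"spin": 0,"gripper": 0.048},{"translation": [0.004,0,-0.002],"spin": 0,"gripper": 0.048},{"translation": [0.002,0,-0.003],"spin": 0,"gripper": 0.048},{"translation": [0,0,0],"spin": 0,"gripper": 0.0445},{"translation": [0,0,0],"spin": 0,"gripper": 0.0437},{"translation": [0,0,0],"spin": 0,"gripper": 0.0437}]'

```text
t: 6.85
ee_pos: [568.9, 183.4, 37.5]
tool_rot: [0.687, 0.726, -0.003, 0.001]
wrist_force: [0.0, -0.2, -1.1]
width: 43.8
```

move_arm --commands '[{"translation": [-0.001,0,-0.005],"spin": 0,"gripper": 0.0437},{"translation": [-0.001,0,-0.005],"spin": 0,"gripper": 0.0437},{"translation": [0,0,0],"spin": 0,"gripper": 0.0437}]'

```text
t: 7.22
ee_pos: [569.0, 181.1, 48.1]
tool_rot: [0.687, 0.726, -0.003, 0.001]
wrist_force: [1.0, 0.6, -1.5]
width: 43.7
```

```bash
python3 -c "
from h import *
plan(568.8,176.5,30,3.16,1)
wrist('w4.png')
s=ctrl.snapshot('scene')[300:400,260:400]
w=cv2.imread('pics/w4.png');cv2.imwrite('pics/v4.png',np.hstack([cv2.resize(w,(400,300)),cv2.resize(s,(400,300))]))"
```

```text
now [569.  181.1  48.1] toolyaw 3.15 F [ 1.   0.6 -1.5] w 43.7 t 7.225 da 0.01 d [ -0.2  -4.6 -18.1]
[-0.0044, -0.0004, 0.0181] spin -0.01
```

View pics/v4.png

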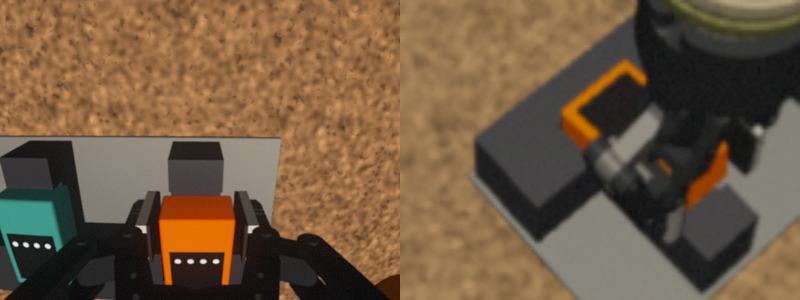

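```bash
python3 -c "
from h import *
c=ctrl.get_calibration('scene')
B=R.from_euler('z',2.8,degrees=True).as_matrix();C=np.array([570.4,146.4,40])
t=np.array([0,-36,-12])
for n,th,up,dy in(('seated',0,0,0),('tilt10',10,0,1),('tilt15',15,0,2),('lift10',0,10,0)):
  Rx=R.from_euler('x',th,degrees=True).as_matrix()
  print(n,[ (lambda q:[round((q[0]-260)*400/140+400),round((q[1]-300)*3)])(proj(c,C+B@(t+[0,dy,up]+Rx@(np.array(p)-t)))) for p in((22,-36,12),(-22,-36,12),(22,-36,-12),(22,36,-12))])
"
```

```text
seated [[560, 114], [626, 62], [559, 141], [659, 246]]
tilt10 [[556, 110], [622, 58], [560, 142], [660, 233]]
tilt15 [[554, 109], [621, 57], [562, 143], [661, 226]]
lift10 [[560, 103], [627, 50], [560, 130], [660, 236]]
```

```bash
python3 -c "
from h import *
s=cv2.imread('pics/scene.png')[300:400,260:400]
I={'s0':cv2.resize(s,(400,300))}
for k in'234':I['v'+k]=cv2.imread(f'pics/v{k}.png')[:,400:]
for n,a in I.items():
  h=cv2.cvtColor(a,cv2.COLOR_BGR2HSV);m=cv2.inRange(h,(6,180,110),(22,255,255))
  p=np.argwhere(m)[:,::-1];p=p[(p[:,0]<260)]
  l=p[p[:,0]==p[:,0].min()];print(n,'top',p[p[:,1].argmin()]+[400,0],'left x',l[0][0]+400,'y',l[:,1].min(),l[:,1].max(),[ (x+400,p[p[:,0]==x][:,1].min(),p[(p[:,0]==x)&(p[:,1]<160)][:,1].max()) for x in(170,175,180)])
cv2.imwrite('pics/c4.png',np.hstack([I['s0'],I['v4']]))
"
```

```text
s0 top [629  62] left x 566 y 113 131 [(570, np.int64(108), np.int64(136)), (575, np.int64(104), np.int64(141)), (580, np.int64(101), np.int64(146))]
v2 top [625  46] left x 563 y 96 121 [(570, np.int64(90), np.int64(130)), (575, np.int64(86), np.int64(135)), (580, np.int64(81), np.int64(135))]
v3 top [617  14] left x 554 y 64 90 [(570, np.int64(52), np.int64(100)), (575, np.int64(47), np.int64(96)), (580, np.int64(44), np.int64(95))]
v4 top [624  59] left x 561 y 112 113 [(570, np.int64(103), np.int64(136)), (575, np.int64(98), np.int64(141)), (580, np.int64(94), np.int64(146))]
```

View pics/c4.png

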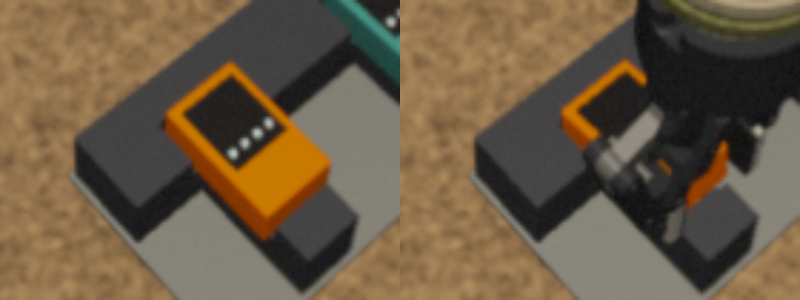

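Compared with the start, the tail's bottom edge is unmoved and the top corner shifted as for a tilt of about 10°, so the light grip pivots. Continuing the arc to about 35°.

move_arm --commands '[{"translation": [-0.002,0,-0.006],"spin": 0,"gripper": 0.0437},{"translation": [-0.002,0,-0.006],"spin": 0,"gripper": 0.0437},{"translation": [-0.003,0,-0.005],"spin": 0,"gripper": 0.0437},{"translation": [0,0,0],"spin": 0,"gripper": 0.0437}]'

```text
t: 7.82
ee_pos: [569.4, 173.6, 66.1]
tool_rot: [0.687, 0.726, -0.004, 0.001]
wrist_force: [-0.2, 0.1, -1.4]
width: 43.6
```

```bash
cat >> h.py <<'E'
def tail():
  a=cv2.resize(ctrl.snapshot('scene')[300:400,260:400],(400,300))
  h=cv2.cvtColor(a,cv2.COLOR_BGR2HSV);m=cv2.inRange(h,(6,180,110),(22,255,255))
  p=np.argwhere(m)[:,::-1];p=p[(p[:,0]<260)]
  l=p[p[:,0]==p[:,0].min()];print('top',p[p[:,1].argmin()]+[400,0],'left x',l[0][0]+400,'y',l[:,1].min(),l[:,1].max(),[ (x+400,p[p[:,0]==x][:,1].min(),p[(p[:,0]==x)&(p[:,1]<160)][:,1].max()) for x in(165,170,175,180) if (p[:,0]==x).any()])
  return a
E
python3 -c "
from h import *
plan(568.8,176.5,30,3.16,1)
a=tail();cv2.imwrite('pics/v5.png',a)
c=ctrl.get_calibration('scene')
B=R.from_euler('z',2.8,degrees=True).as_matrix();C=np.array([570.4,146.4,40])
t=np.array([0,-36,-12])
for n,th,up,dy in(('seated',0,0,0),('tilt20',20,0,4),('tilt25',25,0,5),('tilt30',30,0,6)):
  Rx=R.from_euler('x',th,degrees=True).as_matrix()
  print(n,[ (lambda q:[round((q[0]-260)*400/140+400),round((q[1]-300)*3)])(proj(c,C+B@(t+[0,dy,up]+Rx@(np.array(p)-t)))) for p in((22,-36,12),(-22,-36,12),(22,-36,-12),(22,36,-12))])
"
```

```text
now [569.4 173.6  66.1] toolyaw 3.15 F [-0.2  0.1 -1.4] w 43.6 t 7.825 da 0.01 d [ -0.6   2.9 -36.1]
[0.0032, -0.0003, 0.036] spin -0.01
top [620  58] left x 558 y 108 112 [(565, np.int64(101), np.int64(129)), (570, np.int64(97), np.int64(135)), (575, np.int64(93), np.int64(141)), (580, np.int64(89), np.int64(146))]
seated [[560, 114], [626, 62], [559, 141], [659, 246]]
tilt20 [[554, 110], [620, 58], [564, 146], [662, 220]]
tilt25 [[553, 110], [619, 58], [566, 148], [661, 212]]
tilt30 [[552, 110], [618, 58], [567, 149], [659, 203]]
```

Tail bottom edge unmoved, top shifted as for 25 to 30° tilt. I'll go steeper along the arc.

move_arm --commands '[{"translation": [-0.003,0,-0.005],"spin": 0,"gripper": 0.0437},{"translation": [-0.004,0,-0.005],"spin": 0,"gripper": 0.0437},{"translation": [-0.005,0,-0.004],"spin": 0,"gripper": 0.0437},{"translation": [-0.005,0,-0.004],"spin": 0,"gripper": 0.0437},{"translation": [0,0,0],"spin": 0,"gripper": 0.0437}]'

```text
t: 8.5
ee_pos: [570.3, 156.2, 85.4]
tool_rot: [0.687, 0.726, -0.003, 0.001]
wrist_force: [0.3, -0.2, -2.1]
width: 43.5
```

```bash
python3 -c "
from h import *
plan(568.8,176.5,30,3.16,1)
a=tail();wrist('w5.png')
w=cv2.imread('pics/w5.png');cv2.imwrite('pics/v5.png',np.hstack([cv2.resize(w,(400,300)),a]))"
```

```text
now [570.3 156.2  85.4] toolyaw 3.18 F [ 0.3 -0.2 -2.1] w 43.5 t 8.5 da -0.02 d [ -1.5  20.3 -55.4]
[0.0207, -0.0001, 0.0553] spin 0.02
top [635  84] left x 555 y 109 109 [(565, np.int64(105), np.int64(128)), (570, np.int64(111), np.int64(135)), (575, np.int64(117), np.int64(141)), (580, np.int64(122), np.int64(146))]
```

View pics/v5.png

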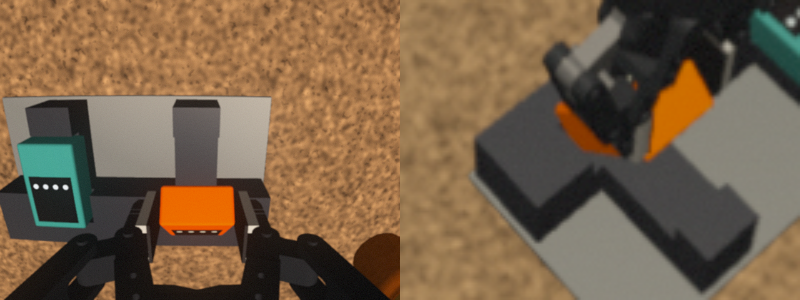

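View shows the pack pivoted to roughly 50° in the pads, its tail still in the cutout. A little more arc, then firm grip and lift clear.

move_arm --commands '[{"translation": [-0.006,0,-0.003],"spin": 0,"gripper": 0.0437},{"translation": [-0.006,0,-0.003],"spin": 0,"gripper": 0.0437},{"translation": [0,0,0],"spin": 0,"gripper": 0.042},{"translation": [0,0,0],"spin": 0,"gripper": 0.041},{"translation": [0,0,-0.015],"spin": 0,"gripper": 0.041},{"translation": [0,0,-0.025],"spin": 0,"gripper": 0.041},{"translation": [0,0,-0.03],"spin": 0,"gripper": 0.041}]'

```text
t: 9.48
ee_pos: [569.8, 143.2, 162.4]
tool_rot: [0.687, 0.727, -0.006, 0.0]
wrist_force: [0.8, -0.1, -2.0]
width: 42.5
```

```bash
python3 -c "
from h import *
plan(508,-195,150,3.16,10)
wrist('w6.png')
a=cv2.imread('pics/w6.png');h=cv2.cvtColor(a,cv2.COLOR_BGR2HSV);m=cv2.inRange(h,(4,180,60),(22,255,255));m[:,:200]=0;m[:,430:]=0
print(cv2.boundingRect(m))"
```

```text
now [569.8 143.2 162.4] toolyaw 3.19 F [ 0.8 -0.1 -2. ] w 42.5 t 9.475 da -0.03 d [ -61.8 -338.2  -12.4]
[-0.0334, -0.008, 0.0016] spin 0.0
[-0.0334, -0.008, 0.0016] spin 0.0
[-0.0334, -0.008, 0.0016] spin 0.0
[-0.0334, -0.008, 0.0016] spin 0.0
[-0.0334, -0.008, 0.0016] spin 0.0
[-0.0334, -0.008, 0.0016] spin 0.0
[-0.0334, -0.008, 0.0016] spin 0.0
[-0.0334, -0.008, 0.0016] spin 0.0
[-0.0334, -0.008, 0.0016] spin 0.0
[-0.0334, -0.008, 0.0016] spin 0.0
(256, 293, 120, 67)
```

move_arm --commands '[{"translation": [-0.03,-0.007,0],"spin": 0,"gripper": 0.041},{"translation": [-0.04,-0.008,0],"spin": 0,"gripper": 0.041},{"translation": [-0.045,-0.009,0],"spin": 0,"gripper": 0.041},{"translation": [-0.045,-0.009,0.005],"spin": 0,"gripper": 0.041},{"translation": [-0.045,-0.009,0.01],"spin": 0,"gripper": 0.041},{"translation": [-0.045,-0.009,0.015],"spin": 0,"gripper": 0.041},{"translation": [-0.03,-0.005,0.02],"spin": 0,"gripper": 0.041},{"translation": [-0.01,0,0.01],"spin": 0,"gripper": 0.041}]'

```text
t: 10.52
ee_pos: [531.9, -162.0, 113.6]
tool_rot: [0.688, 0.726, -0.003, 0.006]
wrist_force: [-0.4, 0.8, -1.1]
width: 41.9
```

```bash
python3 -c "
from h import *
plan(508,-155,90,3.16,1)
wrist('w7.png')
a=cv2.imread('pics/w7.png');b=ctrl.snapshot('scene');c=ctrl.get_calibration('scene');u,v=proj(c,[506,-165,50]).astype(int);print(u,v)
cv2.imwrite('pics/v7.png',np.hstack([cv2.resize(a,(400,300)),cv2.resize(b[v-75:v+75,u-100:u+100],(400,300))]))"
```

```text
now [ 531.9 -162.   113.6] toolyaw 3.12 F [-0.4  0.8 -1.1] w 41.9 t 10.525 da 0.04 d [-23.9   7.  -23.6]
[0.0085, -0.0236, 0.0234] spin -0.04
255 200
```

View pics/v7.png

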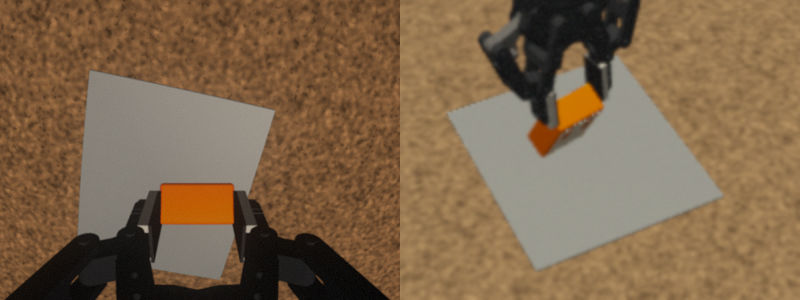

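Wrist and scene views: the pack is held about 65 to 70° tilted, white contact plate facing +y, above the mat. I'll centre in x and lower to contact.

move_arm --commands '[{"translation": [0.002,-0.012,0.01],"spin": 0,"gripper": 0.041},{"translation": [0.002,-0.012,0.01],"spin": 0,"gripper": 0.041},{"translation": [0,0,0.01],"spin": 0,"gripper": 0.041},{"translation": [0,0,0.006],"spin": 0,"gripper": 0.041},{"translation": [0,0,0],"spin": 0,"gripper": 0.041}]'

```text
t: 11.25
ee_pos: [512.2, -152.5, 78.4]
tool_rot: [0.684, 0.729, -0.001, 0.007]
wrist_force: [0.3, 0.4, -1.7]
width: 42.1
```

move_arm --commands '[{"translation": [0,0,0.004],"spin": 0,"gripper": 0.041},{"translation": [0,0,0.003],"spin": 0,"gripper": 0.041}]'

```text
t: 11.5
ee_pos: [513.3, -152.4, 71.5]
tool_rot: [0.684, 0.729, -0.0, 0.007]
wrist_force: [0.5, -0.1, -2.0]
width: 42.3
```

move_arm --commands '[{"translation": [0,0,0.004],"spin": 0,"gripper": 0.041},{"translation": [0,0,0.003],"spin": 0,"gripper": 0.041}]'

```text
t: 11.75
ee_pos: [513.5, -152.7, 64.1]
tool_rot: [0.684, 0.729, -0.0, 0.007]
wrist_force: [0.0, 0.8, -1.8]
width: 42.2
```

move_arm --commands '[{"translation": [0,0,0.003],"spin": 0,"gripper": 0.041},{"translation": [0,0,0.003],"spin": 0,"gripper": 0.041}]'

```text
t: 12.0
ee_pos: [513.6, -149.3, 60.7]
tool_rot: [0.684, 0.73, 0.002, 0.006]
wrist_force: [-7.5, 14.8, 51.4]
width: 42.0
```

move_arm --commands '[{"translation": [0,0,0.003],"spin": 0,"gripper": 0.041},{"translation": [0,0,0.002],"spin": 0,"gripper": 0.041}]'

```text
t: 12.25
ee_pos: [514.0, -146.7, 59.7]
tool_rot: [0.683, 0.731, 0.004, 0.005]
wrist_force: [-4.3, 2.8, 21.9]
width: 41.9
```

Firm contact (about 50 N, now 22 N). I'll back off slightly, loosen to a light grip, and swing the top toward −y to set the pack upright.

move_arm --commands '[{"translation": [0,0,-0.002],"spin": 0,"gripper": 0.041},{"translation": [0,0,0],"spin": 0,"gripper": 0.0433},{"translation": [0,0,0],"spin": 0,"gripper": 0.0437},{"translation": [-0.005,0,0],"spin": 0,"gripper": 0.0437},{"translation": [-0.005,0,0],"spin": 0,"gripper": 0.0437}]'

```text
t: 12.88
ee_pos: [514.8, -156.4, 62.1]
tool_rot: [0.683, 0.731, 0.004, 0.005]
wrist_force: [-1.1, 4.6, 11.9]
width: 43.8
```

```bash
cat >> h.py <<'E'
def face(name):
    a,c,V=wrist(name);h=cv2.cvtColor(a,cv2.COLOR_BGR2HSV);m=cv2.inRange(h,(4,180,60),(22,255,255));m[:,:200]=0;m[:,430:]=0
    print('orange box',cv2.boundingRect(m));return a
E
python3 -c "
from h import *
plan(508,-180,60,3.16,1);face('w8.png')"
```

```text
now [ 514.8 -156.4   62.1] toolyaw 3.91 F [-1.1  4.6 11.9] w 43.8 t 12.875 da -0.75 d [ -6.8 -23.6  -2.1]
[-0.0231, -0.0084, 0.0021] spin 0.75
orange box (254, 294, 123, 66)
```

move_arm --commands '[{"translation": [-0.005,0,-0.001],"spin": 0,"gripper": 0.0437},{"translation": [-0.005,0,0],"spin": 0,"gripper": 0.0437}]'

```text
t: 13.18
ee_pos: [515.4, -167.1, 63.7]
tool_rot: [0.683, 0.731, 0.004, 0.005]
wrist_force: [-1.9, 2.4, 9.1]
width: 43.6
```

```bash
python3 -c "
from h import *
plan(508,-180,60,3.16,1);face('w9.png')
b=ctrl.snapshot('scene');cv2.imwrite('pics/s9.png',b)
h=cv2.cvtColor(b,cv2.COLOR_BGR2HSV);m=cv2.inRange(h,(4,180,60),(22,255,255));m[:100]=0;m[300:]=0;m[:,:150]=0;m[:,350:]=0
k=max(cv2.findContours(m,cv2.RETR_EXTERNAL,cv2.CHAIN_APPROX_NONE)[0],key=cv2.contourArea);print(cv2.approxPolyDP(k,2,True).reshape(-1,2).tolist())
"
```

```text
now [ 515.4 -167.1   63.7] toolyaw 3.9 F [-1.9  2.4  9.1] w 43.6 t 13.175 da -0.74 d [ -7.4 -12.9  -3.7]
[-0.0123, -0.0083, 0.0036] spin 0.74
orange box (253, 288, 124, 71)
[[258, 182], [243, 191], [244, 202], [241, 205], [236, 203], [234, 213], [240, 221], [246, 205], [265, 192]]
```

```bash
python3 -c "
from h import *
c=ctrl.get_calibration('scene')
print(onz(c,(240,221),3),onz(c,(235,213),3),onz(c,(235,213),15))
B=R.from_euler('z',3.8,degrees=True).as_matrix()
# model: +y end mid in scene for tilts; predict corners with tail contact contacts-side edge (bottom edge) at T
for ty in(-160,-170):
 for th in(60,75,90,100):
  T=np.array([515,ty,3.]);Rx=R.from_euler('x',th,degrees=True).as_matrix();t=np.array([0,-36,-12.]) if th<=90 else np.array([0,-36,12.])
  print(ty,th,[proj(c,T+B@(Rx@(np.array(p)-t))).round().astype(int).tolist() for p in((22,36,-12),(-22,36,-12),(22,36,12),(22,-36,-12),(-22,-36,-12),(22,-36,12))])
"
```

```text
[ 533.07553106 -180.66720024    3.        ] [ 529.36517661 -202.71752692    3.        ] [ 534.77823065 -192.2416139    15.        ]
-160 60 [[255, 216], [276, 203], [247, 204], [245, 229], [265, 217], [237, 218]]
-160 75 [[249, 207], [269, 195], [240, 197], [245, 229], [265, 217], [237, 220]]
-160 90 [[242, 200], [262, 188], [233, 192], [245, 229], [265, 217], [237, 222]]
-160 100 [[246, 202], [266, 190], [237, 196], [253, 235], [273, 223], [245, 229]]
-170 60 [[252, 212], [273, 200], [244, 200], [242, 226], [262, 214], [234, 215]]
-170 75 [[245, 204], [266, 191], [236, 194], [242, 226], [262, 214], [234, 216]]
-170 90 [[238, 197], [259, 185], [230, 189], [242, 226], [262, 214], [234, 219]]
-170 100 [[242, 199], [263, 187], [234, 193], [250, 232], [270, 220], [242, 226]]
```

Scene contour fits tail edge at y≈−180 with tilt ≈67°. About 25 mm more toward −y to upright.

move_arm --commands '[{"translation": [-0.005,0,-0.001],"spin": 0,"gripper": 0.0437},{"translation": [-0.005,0,0],"spin": 0,"gripper": 0.0437},{"translation": [-0.005,0,0],"spin": 0,"gripper": 0.0437},{"translation": [-0.004,0,0],"spin": 0,"gripper": 0.0437}]'

```text
t: 13.78
ee_pos: [516.6, -189.3, 64.2]
tool_rot: [0.683, 0.73, 0.004, 0.005]
wrist_force: [0.6, 1.5, -0.2]
width: 43.7
```

```bash
cat >> h.py <<'E'
def sc(name):
    b=ctrl.snapshot('scene');cv2.imwrite('pics/'+name,b)
    h=cv2.cvtColor(b,cv2.COLOR_BGR2HSV);m=cv2.inRange(h,(4,180,60),(22,255,255));m[:100]=0;m[300:]=0;m[:,:150]=0;m[:,350:]=0
    k=max(cv2.findContours(m,cv2.RETR_EXTERNAL,cv2.CHAIN_APPROX_NONE)[0],key=cv2.contourArea);print(cv2.approxPolyDP(k,1.5,True).reshape(-1,2).tolist())
    return b
E
python3 -c "
from h import *
plan(508,-180,60,3.16,1);face('w10.png');sc('s10.png')
c=ctrl.get_calibration('scene')
B=R.from_euler('z',3.8,degrees=True).as_matrix()
for th in(75,85,90):
  T=np.array([515,-180,3.]);Rx=R.from_euler('x',th,degrees=True).as_matrix();t=np.array([0,-36,-12.])
  print(th,[proj(c,T+B@(Rx@(np.array(p)-t))).round().astype(int).tolist() for p in((22,36,-12),(-22,36,-12),(22,36,12),(22,-36,-12),(-22,-36,-12),(22,-36,12))])
"
```

```text
now [ 516.6 -189.3   64.2] toolyaw 3.79 F [ 0.6  1.5 -0.2] w 43.7 t 13.775 da -0.63 d [-8.6  9.3 -4.2]
[0.0098, -0.008, 0.004] spin 0.63
orange box (253, 280, 124, 79)
[[250, 175], [235, 184], [236, 195], [233, 198], [229, 196], [227, 207], [233, 214], [238, 198], [257, 186], [255, 180]]
75 [[242, 200], [263, 188], [233, 190], [239, 223], [258, 211], [231, 213]]
85 [[237, 195], [258, 183], [229, 187], [239, 223], [258, 211], [231, 215]]
90 [[235, 193], [256, 181], [226, 186], [239, 223], [258, 211], [231, 215]]
```

```bash
python3 -c "
from h import *
s=cv2.imread('pics/s10.png')[150:240,190:310];w=cv2.imread('pics/w10.png')[240:440,200:440]
cv2.imwrite('pics/v10.png',np.hstack([cv2.resize(w,(360,300)),cv2.resize(s,(440,330),interpolation=2)[:300]]))"
```

```text
(no output)
```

View pics/v10.png

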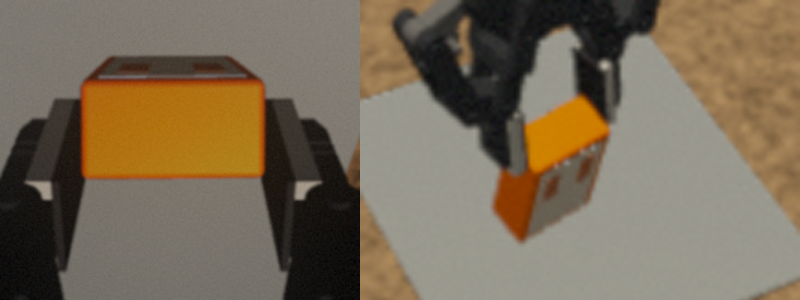

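The pack stands tail-down at about 67°, contact plate facing +y; it slid rather than pivoted because the tail was hardly loaded. I'll press down lightly while moving −y with the lightest grip.

move_arm --commands '[{"translation": [0,0,0.003],"spin": 0,"gripper": 0.0438},{"translation": [-0.003,0,0.002],"spin": 0,"gripper": 0.0439},{"translation": [-0.006,0,0.002],"spin": 0,"gripper": 0.0439}]'

```text
t: 14.25
ee_pos: [517.3, -197.4, 58.9]
tool_rot: [0.683, 0.73, 0.005, 0.005]
wrist_force: [-3.6, 0.4, 8.2]
width: 43.9
```

```bash
python3 -c "
from h import *
plan(508,-180,60,3.16,1);face('w11.png');sc('s11.png')"
```

```text
now [ 517.3 -197.4   58.9] toolyaw 3.82 F [-3.6  0.4  8.2] w 43.9 t 14.25 da -0.66 d [-9.3 17.4  1.1]
[0.018, -0.0081, -0.0012] spin 0.66
orange box (250, 269, 130, 97)
[[248, 173], [232, 182], [233, 195], [230, 198], [227, 197], [227, 208], [233, 214], [236, 193], [254, 184], [253, 179]]
```

Tail stayed put and the pack rotated. Continue.

move_arm --commands '[{"translation": [-0.006,0,0.001],"spin": 0,"gripper": 0.0439},{"translation": [-0.006,0,0.001],"spin": 0,"gripper": 0.0439}]'

```text
t: 14.6
ee_pos: [517.8, -209.7, 57.3]
tool_rot: [0.683, 0.73, 0.005, 0.005]
wrist_force: [-0.8, 0.2, 0.9]
width: 43.8
```

```bash
python3 -c "
from h import *
plan(508,-180,60,3.16,1);face('w12.png');sc('s12.png')
c=ctrl.get_calibration('scene')
B=R.from_euler('z',3.8,degrees=True).as_matrix()
for th in(70,80,90):
  T=np.array([517,-203,3.]);Rx=R.from_euler('x',th,degrees=True).as_matrix();t=np.array([0,-36,-12.])
  print(th,[proj(c,T+B@(Rx@(np.array(p)-t))).round().astype(int).tolist() for p in((22,36,-12),(-22,36,-12),(22,36,12),(-22,36,12),(22,-36,-12),(-22,-36,-12),(22,-36,12))])
"
```

```text
now [ 517.8 -209.7   57.3] toolyaw 3.81 F [-0.8  0.2  0.9] w 43.8 t 14.6 da -0.65 d [-9.8 29.7  2.7]
[0.0303, -0.0078, -0.0028] spin 0.65
orange box (249, 248, 133, 119)
[[244, 170], [227, 179], [229, 192], [225, 195], [226, 205], [233, 215], [232, 189], [244, 181], [250, 180], [249, 175]]
70 [[236, 196], [256, 184], [227, 185], [248, 174], [231, 216], [250, 204], [223, 206]]
80 [[231, 191], [252, 179], [223, 182], [243, 170], [231, 216], [250, 204], [223, 207]]
90 [[227, 186], [247, 175], [218, 179], [239, 168], [231, 216], [250, 204], [223, 209]]
```

Tilt is now about 83°, tail at y≈−202; it will stand by itself. Bring upright, release, and regrip the top centred on its thickness.

move_arm --commands '[{"translation": [-0.006,0,0.001],"spin": 0,"gripper": 0.0439},{"translation": [0,0,0],"spin": 0,"gripper": 0.0439},{"translation": [0,0,0],"spin": 0,"gripper": 0.046},{"translation": [0,0,0],"spin": 0,"gripper": 0.05},{"translation": [0,0,0],"spin": 0,"gripper": 0.052}]'

```text
t: 15.32
ee_pos: [518.9, -216.3, 55.8]
tool_rot: [0.683, 0.73, 0.005, 0.006]
wrist_force: [0.4, 0.6, 0.1]
width: 51.8
```

```bash
python3 -c "
from h import *
plan(515,-214,61,3.16,1);a=face('w13.png');s=sc('s13.png')
cv2.imwrite('pics/v13.png',np.hstack([cv2.resize(a[220:440,200:440],(360,330)),cv2.resize(s[150:240,190:310],(440,330),interpolation=2)]))
# end-face centre from wrist, brightest orange
c=ctrl.get_calibration('wrist');st=ctrl.state();T=np.eye(4);T[:3,:3]=R.from_quat(st['tool_rot']).as_matrix();T[:3,3]=st['ee_pos'];V=T@c['tool_from_camera']
h=cv2.cvtColor(a,cv2.COLOR_BGR2HSV);m=cv2.inRange(h,(8,180,160),(24,255,255));m[:,:200]=0;m[:,430:]=0
p=np.argwhere(m)[:,::-1]
k=max(cv2.findContours(m,cv2.RETR_EXTERNAL,cv2.CHAIN_APPROX_NONE)[0],key=cv2.contourArea);q=cv2.approxPolyDP(k,4,True).reshape(-1,2);print([(u.tolist(),onz(c,u,75,V).round(1).tolist()) for u in q])
"
```

```text
now [ 518.9 -216.3   55.8] toolyaw 3.8 F [0.4 0.6 0.1] w 51.8 t 15.325 da -0.64 d [-3.9  2.3  5.2]
[0.0025, -0.0036, -0.0053] spin 0.64
orange box (248, 236, 132, 129)
[[243, 170], [223, 180], [226, 207], [233, 215], [231, 188], [249, 177]]
[([379, 308], [538.4, -197.4, 75.0]), ([252, 306], [497.4, -199.1, 75.0]), ([252, 361], [497.7, -220.3, 75.0]), ([372, 363], [538.6, -218.8, 75.0])]
```

The pack stands upright: wrist end-face centre ≈ (518, −209), 41×22 mm, and scene edges vertical. Regrip high on it with fingertips.

move_arm --commands '[{"translation": [0,0,-0.005],"spin": 0,"gripper": 0.052},{"translation": [0.007,0,-0.001],"spin": 0,"gripper": 0.05},{"translation": [0,0,0],"spin": 0,"gripper": 0.046},{"translation": [0,0,0],"spin": 0,"gripper": 0.0437},{"translation": [0,0,0],"spin": 0,"gripper": 0.0435}]'

```text
t: 16.05
ee_pos: [518.3, -208.7, 62.5]
tool_rot: [0.683, 0.73, 0.005, 0.006]
wrist_force: [-1.2, 0.1, -0.4]
width: 43.5
```

move_arm --commands '[{"translation": [0,0,0.003],"spin": 0,"gripper": 0.0437},{"translation": [-0.004,0,0.002],"spin": 0,"gripper": 0.0437},{"translation": [-0.006,0,0.002],"spin": 0,"gripper": 0.0437}]'

```text
t: 16.42
ee_pos: [518.6, -217.9, 58.2]
tool_rot: [0.683, 0.73, 0.005, 0.006]
wrist_force: [-3.5, 2.1, 16.7]
width: 43.8
```

```bash
python3 -c "
from h import *
plan(515,-221,63,3.16,1);face('w14.png');sc('s14.png')"
```

```text
now [ 518.6 -217.9   58.2] toolyaw 3.84 F [-3.5  2.1 16.7] w 43.8 t 16.425 da -0.68 d [-3.6 -3.1  4.8]
[-0.0028, -0.0037, -0.0049] spin 0.68
orange box (250, 233, 131, 141)
[[241, 168], [237, 168], [224, 176], [226, 189], [223, 195], [226, 208], [234, 213], [227, 185], [243, 175], [246, 178], [246, 173]]
```

Tipping over the far edge has begun (about 10°). Continue the arc.

move_arm --commands '[{"translation": [-0.006,0,0.001],"spin": 0,"gripper": 0.0437},{"translation": [-0.006,0,0.001],"spin": 0,"gripper": 0.0437},{"translation": [-0.006,0,0.001],"spin": 0,"gripper": 0.0437}]'

```text
t: 16.9
ee_pos: [519.3, -235.8, 55.9]
tool_rot: [0.683, 0.73, 0.006, 0.005]
wrist_force: [-1.8, 0.9, 2.6]
width: 43.8
```

```bash
python3 -c "
from h import *
plan(515,-240,58,3.16,1);face('w15.png');sc('s15.png')
c=ctrl.get_calibration('scene')
B=R.from_euler('z',3.8,degrees=True).as_matrix()
for th in(100,110,120,130):
  T=np.array([518,-221,3.]);Rx=R.from_euler('x',th,degrees=True).as_matrix();t=np.array([0,-36,12.])
  print(th,[proj(c,T+B@(Rx@(np.array(p)-t))).round().astype(int).tolist() for p in((22,36,-12),(-22,36,-12),(22,36,12),(-22,36,12),(22,-36,-12),(-22,-36,-12),(22,-36,12))])"
```

```text
now [ 519.3 -235.8   55.9] toolyaw 3.83 F [-1.8  0.9  2.6] w 43.8 t 16.9 da -0.67 d [-4.3 -4.2  2.1]
[-0.0039, -0.0046, -0.0021] spin 0.67
orange box (248, 204, 135, 252)
[[235, 164], [218, 172], [220, 179], [219, 189], [226, 208], [231, 211], [237, 208], [234, 210], [231, 208], [221, 179], [237, 169], [241, 173], [239, 166]]
100 [[224, 183], [245, 171], [216, 178], [237, 166], [233, 216], [252, 204], [225, 210]]
110 [[219, 178], [240, 167], [212, 175], [233, 164], [232, 214], [252, 202], [225, 210]]
120 [[215, 175], [236, 164], [209, 174], [229, 163], [231, 212], [251, 200], [225, 210]]
130 [[211, 173], [232, 162], [206, 175], [226, 164], [230, 210], [250, 198], [225, 210]]
```

About 20° past vertical, pivot edge stationary. Next stretch of the arc, downward as well.

move_arm --commands '[{"translation": [-0.007,0,0.002],"spin": 0,"gripper": 0.0437},{"translation": [-0.007,0,0.003],"spin": 0,"gripper": 0.0437},{"translation": [-0.007,0,0.004],"spin": 0,"gripper": 0.0437},{"translation": [-0.006,0,0.004],"spin": 0,"gripper": 0.0437},{"translation": [-0.006,0,0.005],"spin": 0,"gripper": 0.0437}]'

```text
t: 17.62
ee_pos: [521.9, -271.3, 36.7]
tool_rot: [0.683, 0.73, 0.006, 0.005]
wrist_force: [-1.0, -0.0, 0.9]
width: 43.6
```

```bash
python3 -c "
from h import *
plan(515,-240,58,3.16,1);face('w16.png');sc('s16.png')
c=ctrl.get_calibration('scene')
B=R.from_euler('z',3.8,degrees=True).as_matrix()
for th in(130,140,150,160):
  T=np.array([518,-221,3.]);Rx=R.from_euler('x',th,degrees=True).as_matrix();t=np.array([0,-36,12.])
  print(th,[proj(c,T+B@(Rx@(np.array(p)-t))).round().astype(int).tolist() for p in((22,36,-12),(-22,36,-12),(22,36,12),(-22,36,12),(22,-36,-12),(-22,-36,-12),(22,-36,12))])"
```

```text
now [ 521.9 -271.3   36.7] toolyaw 3.78 F [-1.  -0.   0.9] w 43.6 t 17.625 da -0.62 d [-6.9 31.3 21.3]
[0.0316, -0.0045, -0.0214] spin 0.62
orange box (246, 151, 139, 205)
[[226, 161], [208, 172], [210, 183], [225, 207], [246, 196], [246, 193], [235, 201], [228, 203], [209, 174], [226, 163], [230, 167]]
130 [[211, 173], [232, 162], [206, 175], [226, 164], [230, 210], [250, 198], [225, 210]]
140 [[208, 172], [228, 161], [204, 176], [224, 165], [229, 208], [249, 196], [225, 210]]
150 [[205, 173], [225, 162], [203, 178], [222, 167], [228, 206], [248, 194], [225, 210]]
160 [[203, 174], [223, 163], [202, 181], [221, 171], [226, 204], [246, 192], [225, 210]]
```

move_arm --commands '[{"translation": [-0.005,0,0.005],"spin": 0,"gripper": 0.0437},{"translation": [-0.004,0,0.006],"spin": 0,"gripper": 0.0437},{"translation": [-0.003,0,0.006],"spin": 0,"gripper": 0.0437},{"translation": [-0.001,0,0.004],"spin": 0,"gripper": 0.0437}]'

```text
t: 18.23
ee_pos: [523.5, -286.3, 14.3]
tool_rot: [0.684, 0.73, 0.005, 0.006]
wrist_force: [-0.2, -2.6, 2.2]
width: 43.6
```

```bash
python3 -c "
from h import *
plan(515,-240,58,3.16,1);face('w17.png');sc('s17.png')
c=ctrl.get_calibration('scene')
B=R.from_euler('z',3.8,degrees=True).as_matrix()
for th in(160,170,180):
  T=np.array([518,-223,3.]);Rx=R.from_euler('x',th,degrees=True).as_matrix();t=np.array([0,-36,12.])
  print(th,[proj(c,T+B@(Rx@(np.array(p)-t))).round().astype(int).tolist() for p in((22,36,-12),(-22,36,-12),(22,36,12),(-22,36,12),(22,-36,-12),(-22,-36,-12),(22,-36,12))])"
```

```text
now [ 523.5 -286.3   14.3] toolyaw 3.73 F [-0.2 -2.6  2.2] w 43.6 t 18.225 da -0.57 d [-8.5 46.3 43.7]
[0.0467, -0.0048, -0.0439] spin 0.57
orange box (242, 137, 143, 230)
[[205, 177], [207, 187], [225, 207], [243, 198], [243, 190], [230, 199], [225, 200]]
160 [[202, 174], [222, 163], [201, 181], [221, 170], [226, 203], [246, 192], [224, 210]]
170 [[201, 176], [220, 166], [201, 184], [221, 174], [224, 202], [244, 190], [224, 210]]
180 [[200, 180], [220, 169], [202, 189], [221, 179], [223, 200], [243, 189], [224, 210]]
```

About 170°. Lower the last few millimetres, then open.

move_arm --commands '[{"translation": [0.001,0,0.004],"spin": 0,"gripper": 0.0437},{"translation": [0,0,0.004],"spin": 0,"gripper": 0.0437},{"translation": [0,0,0],"spin": 0,"gripper": 0.0437}]'

```text
t: 18.7
ee_pos: [524.0, -284.9, 5.9]
tool_rot: [0.684, 0.73, 0.005, 0.006]
wrist_force: [-0.4, -0.9, 1.9]
width: 43.6
```

```bash
python3 -c "
from h import *
plan(515,-286,8,3.16,1);face('w18.png');sc('s18.png')"
```

```text
now [ 524.  -284.9    5.9] toolyaw 3.74 F [-0.4 -0.9  1.9] w 43.6 t 18.7 da -0.58 d [-9.  -1.1  2.1]
[-0.0005, -0.009, -0.0023] spin 0.58
orange box (238, 140, 152, 231)
[[206, 181], [207, 190], [226, 209], [244, 199], [243, 191], [226, 201]]
```

move_arm --commands '[{"translation": [0,0,0],"spin": 0,"gripper": 0.045},{"translation": [0,0,0],"spin": 0,"gripper": 0.05},{"translation": [0,0,-0.002],"spin": 0,"gripper": 0.058},{"translation": [0,0,-0.02],"spin": 0,"gripper": 0.062},{"translation": [0,0,-0.04],"spin": 0,"gripper": 0.065},{"translation": [0.01,0,-0.05],"spin": 0,"gripper": 0.065},{"translation": [0.02,0,-0.05],"spin": 0,"gripper": 0.065},{"translation": [0.03,0,-0.03],"spin": 0,"gripper": 0.065}]'

```text
t: 19.8
ee_pos: [515.2, -224.2, 206.7]
tool_rot: [0.685, 0.729, 0.006, 0.005]
wrist_force: [0.1, 0.3, 0.2]
width: 64.9
```

```bash
python3 -c "
from h import *
plan(515,-286,8,3.16,1);a,c,V=wrist('w19.png');s=sc('s19.png')
h=cv2.cvtColor(a,cv2.COLOR_BGR2HSV);m=cv2.inRange(h,(4,180,60),(22,255,255))
k=max(cv2.findContours(m,cv2.RETR_EXTERNAL,cv2.CHAIN_APPROX_NONE)[0],key=cv2.contourArea)
P=np.array([onz(c,u[0],27,V)[:2] for u in k],np.float32);r=cv2.minAreaRect(P);print(r)
d=R.from_euler('z',9.2,degrees=True).as_matrix()[:2,:2]@(np.array(r[0])-[501.2,-216.8]);print('in mat',d)
t=ctrl.snapshot('top');ct=ctrl.get_calibration('top');ht=cv2.cvtColor(t,cv2.COLOR_BGR2HSV);mt=np.zeros(t.shape[:2],np.uint8);mt[255:305,186:255]=cv2.inRange(ht,(70,60,150),(95,255,255))[255:305,186:255]
k=cv2.convexHull(np.argwhere(mt)[:,::-1].astype(np.int32)).reshape(-1,2);print('teal',cv2.minAreaRect(np.array([onz(ct,p,52)[:2] for p in k],np.float32)))
cv2.imwrite('pics/v19.png',np.hstack([cv2.resize(a,(400,300)),cv2.resize(s[130:250,170:330],(400,300))]))"
```

```text
now [ 515.2 -224.2  206.7] toolyaw 3.56 F [0.1 0.3 0.2] w 64.9 t 19.8 da -0.4 d [  -0.2  -61.8 -198.7]
[-0.0618, -0.007, 0.1986] spin 0.4
[[204, 182], [205, 190], [226, 209], [244, 199], [242, 190], [225, 201]]
((521.6809692382812, -250.67349243164062), (42.15433883666992, 70.9869613647461), 4.055442810058594)
in mat [ 25.63324168 -30.16323112]
teal ((460.6051330566406, 141.2646484375), (42.74444580078125, 70.90211486816406), 2.8797407150268555)
```

View pics/v19.png

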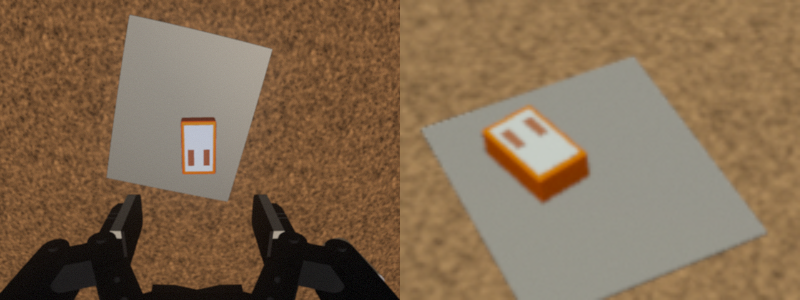

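Final view: white plate with copper contacts up, the pack flat on the mat and the gripper clear. Handing in.

```bash
python3 -c "
from plant import ctrl
print(ctrl.close_job())"
```

```text
the job is handed in; nothing more can be done
None
```

The orange pack is lying flat, contacts up, on the mat, and the job was handed in at about 20 s. `close_job` gave no verdict.

**First lift:** The grip was too firm, so the pack came straight up about 30 mm without tilting. I put it back in the cutout and regripped lightly.

**Tilting out:** On the second try the pack pivoted in the pads. The tail's bottom edge stayed where it was in the scene view up to about 25–30° of tilt, and the pack reached about 50° before I lifted it out.

**Turning over:** I stood it tail-down on the mat, where the first contact peaked at about 51 N at the wrist against the 120 N limit. It slid about 20 mm on the mat before it pivoted upright. I then regripped the top and lowered it over with contacts up.

**Last checks:**
- **Orange pack:** the outline measured 42 × 71 mm on the plane of its expected top, 27 mm up, which fits a pack lying flat. Its centre was at about (+26, −30) mm in the mat frame, inside the limits.
- **Teal pack:** measured within 1 mm of where it began.
- **Gripper:** it was open and about 200 mm above the desk, with no force at the wrist.

None of the last checks failed or disagreed. The tilt angles are estimates from picture corners, good to perhaps 5°.

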